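# Pin the sight block to its slide

## Robot

A 7-joint arm with a two-finger parallel gripper is mounted at the origin on the work surface. World frame = base frame: x ahead of the robot, y to its left, z up, the work surface at z = 0. Lengths are in m, angles in rad, forces in N, time in s.
With the tool pointing down it reaches from about 0.425 to 0.925 m from the base axis. Payload 6.8 kg.
Tool frame: the origin (TCP) lies midway between the tips of the shut fingers; the grasp point (between the pads) lies 19 mm behind it (r.grasp_offset is the distance from the TCP to the grasp point, in m); z points along the fingers, y is the line along which they close (so a half turn about z gives the same grasp; the last joint's range is limited). The gripper opens to 85 mm and grips with 20 to 120 N. Pads are 22 mm wide; open, the fingers measure 114 mm over their backs; the gripper's body (76 mm by 85 mm) begins 54 mm behind the grasp point. The pads swing forward as they close: fully open they stand 13 mm farther back than shut.
Start: joints at [1.139, 0.477, 0.022, 1.555, -0.011, 1.109, -0.083], TCP at [0.215, -0.64, 0.231] pointing down, gripper open.
Joint ranges: [-2.96, 2.96], [-0.34, 2.1], [-1.41, 1.46], [0.24, 2.44], [-1.37, 4.51], [0.17, 1.92], [-2.96, 2.96]. Speed limits (rad/s): [2.39, 2.39, 3.14, 3.14, 3.14, 3.14, 3.14].

## Interface

Orientations are given as a unit quaternion [x, y, z, w].
In Python, from station import r, command_gripper, solver, telemetry, eyes, workorder gives the robot as it stands. Calls block until the motion is done:
- r.goto(position, orientation): joint-space move of the TCP to a pose.
- r.line_to(position, attitude=None, rate=0.15): straight line of the TCP; attitude=None keeps the orientation; rate is the mean speed in m/s.
- r.goto_joints(angles): joint-space move.
- command_gripper(opening, force=None): finger opening in m; force is the grip in N (None keeps the last); returns when the fingers have stopped.
- r.sleep(seconds).
- solver.solve_ik(position, orientation): joint angles nearest the present ones, or None.
- telemetry.get_state(): the state.
- eyes.snapshot(name): name is "side" or "top"; returns a dict with "image" (384x512x3 uint8, blue, green, red), "depth" (384x512 float32, m along the optical axis (not along the pixel's ray), 0 where there is no reading), "camera_matrix" (3x3 intrinsics, pixels), "k1" (the pictures are not rectified: a ray, as slopes to the right and down, at radius r is drawn at 1 + k1 r^2 times it, then the intrinsics apply), "origin" and "rotation" of the camera in the world. Camera axes: x right, y up, looking along -z (the intrinsics and any distortion apply to the point x, -y, -z); pixel columns grow to the right and rows downward; lengths in m; the calibration is good to about 2 mm. A picture is of the moment at which its call begins.
A pose or a line that the arm cannot do raises r.Unreachable and nothing moves.
- workorder.close_job(): hands the job in; it is judged then, once.
Trained networks look in the newest picture that a camera, given by its name, has taken for a name from the list of things; names that differ only in an ending like _2 or _b are one class to them, and where a whole thing is asked for, a point or a joint stands for the part that bears it (a point fixed in the world has none). Each returns a list of dicts, best first, with "score" (0 to 1); they miss things now and then, are a little off and sometimes report something else, mostly with a low value. They report only what shows in the picture. A call takes as long as a camera call. They do not tell look-alikes from the thing itself.
- eyes.search_frame(camera, thing): "position" ([x, y, z] in m, in the coordinates of the camera as it stood for that picture, good to about 4 mm: the middle of the surface that is visible of it).
- eyes.silhouettes(camera, thing): "mask" (384x512 bool, what is visible of it).
The state is a dict: "time_s": time; "q": joint angles; "joint_vel": joint speeds; "joint_efforts": joint torques, N m; "ee_pos": TCP position; "eef_rot": TCP orientation; "contact_force": force on the tool from outside, world axes, zero at the start; "wrist_torque": the same for the moment, N m; "width": finger opening in m; "grip_force": force on a finger pad.
Only numpy, scipy, OpenCV 4.12 (cv2) and the standard library are available. Lean on these libraries where they do the work, as an engineer would, in place of code of your own. Each camera call takes 0.05 s, during which the arm holds its last target. There are 200 camera calls.

## Task

Slide the sight block along the brass slide until the hole in its ear lies over the hole in the brass bed, then take the steel locking pin from the tool rack and drop it through both holes until its flange rests on the block. Leave the pin standing there, released.

Things in the scene. Friction and masses are not known exactly. Their poses are not given: they have to be found in the camera images.
- pin_grip (a point): Steel locking pin upright in one of 3 sockets (80 mm apart) of a dark wood rack 56 mm high. Straight cylindrical head 24 mm wide, 50 tall, on a round flange 42 wide, 6 thick; shank below 16 wide, 50 long, tapered end. Point: head's centre, 31 mm above the flange's underside, z up along the pin. Beside it: a burnisher (bulging cork handle, 72 mm tall) and a punch (low iron mushroom head).
- sight_post (a point): Grip of the steel sight block: square post with a round aperture, 26 mm along the slide, 30 across, 46 tall, on a saddle 70 mm long. Point: post's centre, 93 mm above the table; y along the slide, z up. The block moves only along y, with 1.5 N friction, and stays where left. It starts 50 to 110 mm to the +y side of where the holes line up and can overshoot by 30 mm.
- block_hole (a point): Upright 26 mm through-hole in the sight block's ear, a flat lug 22 mm thick, 56 mm along the slide, beside the saddle. Point: hole's centre on the ear's upper face, 58 mm above the table; axes as the post's. It is 70 mm to the +x side of the post's centre and moves with the block.
- slide_hole (a point): Upright 26 mm through-hole in the flat brass bed of the slide on the oak board (220 x 360 mm, fixed; its place and yaw vary). Point: hole's centre on the bed's upper face, 34 mm above the table and 2 mm below the ear's underside; y along the slide, x across it, z up. The hole is 34 mm deep. With the pin fully down, its head's centre is 55 mm above this point.
There are look-alikes about, which are no part of the job. Of the things like the part that bears pin_grip, leave any that is pink; of the rest the larger one is meant.

How it is judged:
By the outcome, as a careful person would: the job done as asked, in the order asked, and still so for the second after the job is handed in, with the robot touching nothing.
It also fails if it takes over 51 s, if anything falls off the work surface, if the arm or the gripper's body presses on something with over 40 N, if the wrist force passes 120 N, or if a joint passes its speed limit or range.

## Working session

There is one attempt and no reset: what is moved stays moved. The work goes in short steps, each a Python script; the robot and the scene stay as the last script left them, time stands still between calls to the robot, and variables do not carry over. Pictures are saved under pics/ and viewed, at most 10 in all, crops included, and the job is handed in when it is done.

```bash
ls; mkdir -p pics; cat > h.py <<'E'
import numpy as np, cv2
from station import r, command_gripper, solver, telemetry, eyes, workorder
def w(s,p): return np.array(s["origin"])+np.array(s["rotation"])@np.array(p)
def cloud(s):
    K=np.array(s["camera_matrix"]);H,W=s["depth"].shape
    u,v=np.meshgrid(np.arange(W),np.arange(H))
    p=cv2.undistortPoints(np.stack([u,v],-1).reshape(-1,1,2).astype(float),K,np.array([s["k1"],0,0,0.])).reshape(H,W,2)
    d=s["depth"]
    c=np.stack([p[...,0]*d,-p[...,1]*d,-d],-1)
    return c@np.array(s["rotation"]).T+np.array(s["origin"])
def px(s,P):
    c=np.array(s["rotation"]).T@(np.array(P)-np.array(s["origin"]))
    x=np.array([[c[0]/-c[2],-c[1]/-c[2],1.]])
    return cv2.projectPoints(x,np.zeros(3),np.zeros(3),np.array(s["camera_matrix"]),np.array([s["k1"],0,0,0.]))[0].ravel()
E
cat > a.py <<'E'
from h import *
for c in ("top","side"):
    s=eyes.snapshot(c); cv2.imwrite(f"pics/{c}0.png",s["image"]); np.save(f"{c}0.npy",s,allow_pickle=True)
    print(c,np.round(s["origin"],3),np.round(s["rotation"],2).tolist())
    for t in ("pin_grip","sight_post","block_hole","slide_hole"):
        for d in eyes.search_frame(c,t): print(t,round(d["score"],2),np.round(w(s,d["position"]),3),np.round(px(s,w(s,d["position"]))))
print(telemetry.get_state()["time_s"])
E
python3 a.py; python3 -c "
import cv2,numpy as np
" 
```

```text
pics
top [ 0.436 -0.115  1.127] [0.03, -0.05, -0.7, 0.71]Traceback (most recent call last):
  File "a.py", line 6, in <module>
    for d in eyes.search_frame(c,t): print(t,round(d["score"],2),np.round(w(s,d["position"]),3),np.round(px(s,w(s,d["position"]))))
                                                                          ~^^^^^^^^^^^^^^^^^
  File "h.py", line 3, in w
    def w(s,p): return np.array(s["origin"])+np.array(s["rotation"])@np.array(p)
                                             ~~~~~~~~~~~~~~~~~~~~~~~^~~~~~~~~~~~
ValueError: matmul: Input operand 1 has a mismatch in its core dimension 0, with gufunc signature (n?,k),(k,m?)->(n?,m?) (size 3 is different from 4)
```

```bash
cat >> h.py <<'E'
from scipy.spatial.transform import Rotation as R
def snap(c):
    s=dict(eyes.snapshot(c)); s["rotation"]=R.from_quat(s["rotation"]).as_matrix(); return s
E
sed -i 's/eyes.snapshot(c)/snap(c)/' a.py; python3 a.py
```

```text
top [ 0.436 -0.115  1.127] [[0.02, 0.99, -0.11], [-1.0, 0.03, 0.02], [0.03, 0.11, 0.99]]
pin_grip 0.65 [ 0.491 -0.34   0.063] [343. 219.]
pin_grip 0.64 [ 0.575 -0.321  0.045] [334. 184.]
pin_grip 0.5 [ 0.485 -0.44   0.064] [387. 223.]
sight_post 0.97 [0.493 0.208 0.073] [101. 213.]
block_hole 0.62 [0.496 0.209 0.067] [102. 211.]
slide_hole 0.98 [0.483 0.16  0.018] [129. 219.]
side [ 0.325 -0.841  0.6  ] [[0.93, 0.21, -0.28], [-0.35, 0.5, -0.79], [-0.02, 0.84, 0.55]]
pin_grip 0.96 [ 0.488 -0.453  0.078] [279. 326.]
pin_grip 0.75 [ 0.492 -0.359  0.078] [260. 285.]
pin_grip 0.51 [ 0.579 -0.336  0.047] [300. 275.]
sight_post 0.56 [0.49  0.198 0.06 ] [189. 154.]
block_hole 0.59 [0.487 0.203 0.062] [188. 153.]
block_hole 0.59 [0.474 0.1   0.02 ] [193. 184.]
slide_hole 0.86 [0.471 0.099 0.022] [192. 184.]
0.6
```

View pics/top0.png

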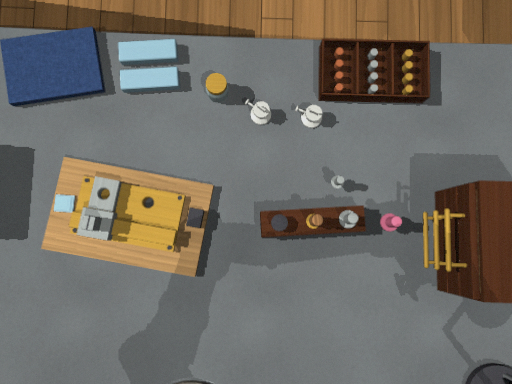

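View pics/side0.png

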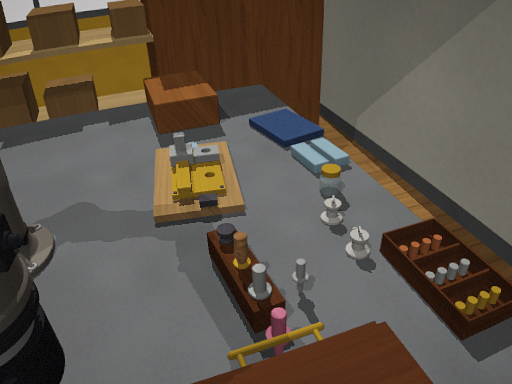

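Top picture: the grey pin in the rack is at (349,219). A smaller grey pin stands free at (337,182), and a pink one is at (391,222). Other things nearby are the cork burnisher (315,221) and the punch (280,222). I choose (349,219). The slide's ear hole is at (103,193), the bed hole at (148,202) and the post at about (97,222).

```bash
cat > b.py <<'E'
from h import *
s=np.load("top0.npy",allow_pickle=True).item()
im=s["image"]
a=cv2.resize(im[150:270,40:220],None,fx=4,fy=4,interpolation=cv2.INTER_CUBIC)
cv2.imwrite("pics/c1.png",a)
b=cv2.resize(im[165:245,255:415],None,fx=5,fy=5,interpolation=cv2.INTER_CUBIC)
cv2.imwrite("pics/c2.png",b)
C=cloud(s)
def box(u0,u1,v0,v1,z0,z1,n):
    P=C[v0:v1,u0:u1].reshape(-1,3); m=(P[:,2]>z0)&(P[:,2]<z1); P=P[m]
    print(n,m.sum(),P.mean(0).round(4),np.round((P.max(0)+P.min(0))/2,4),np.ptp(P,axis=0).round(3))
    return P
box(325,370,200,235,.1,.125,"pinhead")
box(325,370,200,235,.0575,.07,"flange")
box(325,350,170,195,.02,.15,"small")
box(60,135,165,250,.105,.13,"posttop")
E=box(60,135,165,250,.052,.063,"ear+saddle")
B=box(60,200,165,260,.028,.04,"bed")
print(cv2.minAreaRect(B[:,:2].astype(np.float32)*1000),cv2.minAreaRect(E[:,:2].astype(np.float32)*1000))
D=box(40,220,150,280,.010,.15,"board"); print(cv2.minAreaRect(D[:,:2].astype(np.float32)*1000))
E
python3 b.py
```

```text
pinhead 101 [ 0.4933 -0.3483  0.1112] [ 0.4937 -0.349   0.1081] [0.022 0.023 0.016]
flange 299 [ 0.4913 -0.3424  0.0603] [ 0.4929 -0.3435  0.0637] [0.064 0.09  0.012]
small 139 [ 0.5799 -0.3266  0.0568] [ 0.582  -0.3297  0.0591] [0.029 0.029 0.048]
posttop 191 [0.4681 0.2193 0.1151] [0.4686 0.2207 0.1134] [0.032 0.029 0.016]
ear+saddle 1004 [0.5147 0.2064 0.0567] [0.5045 0.2109 0.0575] [0.145 0.147 0.011]
bed 3583 [0.5038 0.1358 0.0343] [0.4892 0.1545 0.034 ] [0.181 0.324 0.012]
((493.53985595703125, 155.1619415283203), (329.7342224121094, 137.85655212402344), 80.1247787475586) ((503.8622741699219, 196.414306640625), (150.76156616210938, 134.62998962402344), 71.50245666503906)
board 14485 [0.4873 0.1578 0.0323] [0.4888 0.161  0.0657] [0.274 0.392 0.111]
((489.547119140625, 160.66854858398438), (362.2299499511719, 222.3473358154297), 80.71202087402344)
```

```bash
sleep 3
```

```text
(no output)
```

View pics/c1.png

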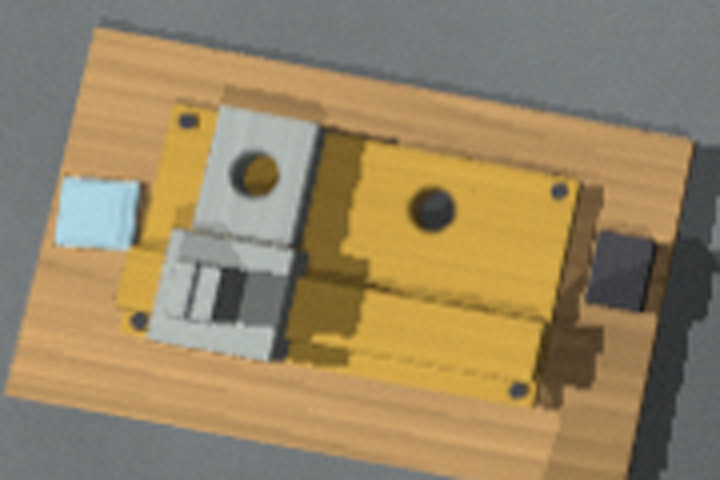

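View pics/c2.png

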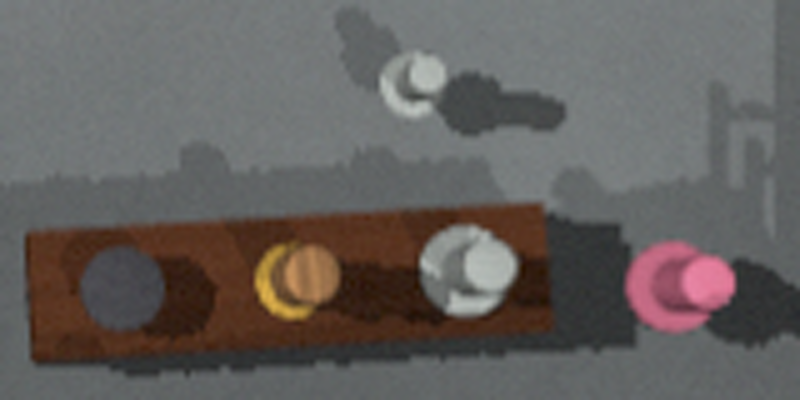

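Crop c2 confirms the choice: the large grey flanged pin at the end of the rack is the target, with a smaller grey pin standing free and a pink one outside the rack. Crop c1 shows the ear hole at full-picture (103.7,193.5) and the bed hole at (148.2,202.2).

```bash
cat >> h.py <<'E'
def atz(s,u,v,z):
    p=cv2.undistortPoints(np.array([[[u,v]]],float),np.array(s["camera_matrix"]),np.array([s["k1"],0,0,0.])).ravel()
    d=s["rotation"]@np.array([p[0],-p[1],-1]); o=np.array(s["origin"]); return o+d*(z-o[2])/d[2]
YAW=np.deg2rad(80.7-90)
ey=np.array([-np.sin(YAW),np.cos(YAW),0]); ex=np.array([np.cos(YAW),np.sin(YAW),0])
def down(closing):  # closing-axis angle; pick the half turn nearest the middle of joint 7
    return R.from_euler("z",closing)*R.from_euler("x",np.pi)
E
cat > c.py <<'E'
from h import *
s=np.load("top0.npy",allow_pickle=True).item()
e=atz(s,103.7,193.5,.058); b=atz(s,148.2,202.2,.034)
print("ear",e.round(4),"bed",b.round(4),"diff along x,y",(b-e)@ex,(b-e)@ey)
C=cloud(s); P=C[165:250,60:135].reshape(-1,3); P=P[(P[:,2]>.1145)&(P[:,2]<.13)]
print("post",P.mean(0).round(4),"post-ear",((P.mean(0)-e)@ex).round(4),((P.mean(0)-e)@ey).round(4),len(P),cv2.minAreaRect(P[:,:2].astype(np.float32)*1000))
print(telemetry.get_state()["eef_rot"],down(0).as_quat())
for k in (YAW,YAW+np.pi): print(solver.solve_ik([.468,.22,.2],down(k).as_quat()))
print(r.grasp_offset)
E
python3 c.py
```

```text
ear [0.5371 0.2095 0.058 ] bed [0.5215 0.1133 0.034 ] diff along x,y 8.675399207427923e-05 -0.09748212529825367
post [0.468  0.22   0.1167] post-ear -0.07 -0.0008 129 ((468.0640869140625, 220.140625), (25.066402435302734, 29.404996871948242), 79.30322265625)
[ 9.86920659e-01  1.61206734e-01 -8.16062268e-06  2.76713202e-05] [1.000000e+00 0.000000e+00 0.000000e+00 6.123234e-17]
[ 0.24804915  0.42419793 -1.00470478  1.91343915  0.41698789  1.03081694
 -2.67088667]
[ 0.33461854  0.48675634 -1.14085047  1.90928379  0.50509844  1.07309911
  0.39279891]
0.0187
```

```bash
cat > d.py <<'E'
from h import *
q=down(YAW+np.pi).as_quat()
p=np.array([.468,.2195,.078])
command_gripper(.06,20)
r.goto(p+[0,0,.10],q); r.line_to(p,rate=.12)
f=lambda n:print(n,(lambda t:(round(t["time_s"],1),np.round(t["ee_pos"],4),np.round(t["contact_force"],1),round(t["width"],4),round(t["grip_force"],1)))(telemetry.get_state()))
f("at"); command_gripper(.015,20); f("grip")
r.line_to(p-.0975*ey,rate=.06); r.sleep(.2); f("slid")
command_gripper(.06); f("open")
r.line_to(p-.0975*ey+[0,0,.12],rate=.2)
r.goto([.4925,-.3475,.2],down(np.pi/2+.05).as_quat())
f("away")
s=snap("top"); np.save("top1.npy",s,allow_pickle=True)
im=s["image"]
cv2.imwrite("pics/c3.png",np.hstack([cv2.resize(im[165:245,100:200],(400*3//2,320*3//2),interpolation=cv2.INTER_CUBIC)]))
C=cloud(s); P=C[150:270,40:220].reshape(-1,3); P=P[(P[:,2]>.1145)&(P[:,2]<.13)]; print("post",P.mean(0).round(4),len(P),"ear hole",(P.mean(0)+.07*ex).round(4))
for z in [.034]: print("bed px",px(s,[.5215,.1133,z]),"ear px",px(s,[.5215,.1133,.058]))
s=snap("side"); np.save("side1.npy",s,allow_pickle=True)
E
python3 d.py
```

```text
at (5.1, array([0.4684, 0.22  , 0.0786]), array([-0.1,  0.3, -0.2]), 0.0599, 0.0)
grip (5.5, array([0.4685, 0.2199, 0.0787]), array([-0.1, -0.5,  5.9]), 0.0258, 22.6)
slid (7.5, array([0.4525, 0.1237, 0.0787]), array([-1.6, -0. ,  9.9]), 0.0254, 23.2)
open (7.9, array([0.4521, 0.123 , 0.0778]), array([-0.5,  0.5, -0.2]), 0.06, 0.0)
away (10.4, array([ 0.4934, -0.3454,  0.2003]), array([-1.1, -0.3,  0.2]), 0.0601, 0.0)
post [0.452  0.1242 0.1166] 145 ear hole [0.5211 0.1129 0.1166]
bed px [148.21313247 202.18966232] ear px [146.03845555 201.31976808]
```

```bash
sleep 25
```

```text
(no output)
```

View pics/c3.png

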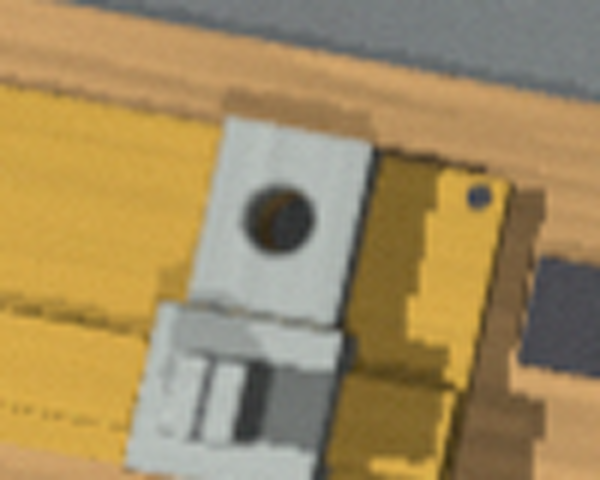

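The ear hole is at (146.5,201.5), within about 1 mm of the expected (146.0,201.3), with the bed hole beneath it. The holes line up well enough, so I take the pin next.

```bash
cat > e.py <<'E'
from h import *
s=np.load("top0.npy",allow_pickle=True).item()
h=atz(s,352.6,218,.112); print("head",h.round(4))
h=np.array([h[0],h[1],0])
f=lambda n:print(n,(lambda t:(round(t["time_s"],1),np.round(t["ee_pos"],4),np.round(t["contact_force"],1),round(t["width"],4),round(t["grip_force"],1)))(telemetry.get_state()))
f("0"); z=.087-r.grasp_offset+.003
command_gripper(.05,20)
r.line_to(h+[0,0,.16],rate=.15); r.line_to(h+[0,0,z],rate=.1); r.sleep(.2); f("at")
command_gripper(.012,40); f("grip")
r.line_to(h+[0,0,z+.03],rate=.08); r.line_to(h+[0,0,.27],rate=.15); r.sleep(.3); f("up")
for c in("top","side"):
    s=snap(c); np.save(c+"2.npy",s,allow_pickle=True)
    u,v=px(s,h+[0,0,.25]).astype(int); print(c,u,v)
    if c=="side": cv2.imwrite("pics/c4.png",cv2.resize(s["image"][max(v-100,0):v+100,max(0,u-100):u+100],None,fx=3,fy=3))
E
python3 e.py
```

```text
head [ 0.4915 -0.3499  0.112 ]
0 (10.5, array([ 0.4934, -0.3457,  0.2003]), array([ 0.3, -0.1,  0.5]), 0.0601, 0.0)
at (12.4, array([ 0.4918, -0.3501,  0.0719]), array([ 0.2, -0.1,  0.4]), 0.0503, 0.0)
grip (12.7, array([ 0.4918, -0.3501,  0.0717]), array([0. , 0.3, 3.2]), 0.0233, 39.1)
up (14.8, array([ 0.4914, -0.3498,  0.2696]), array([ 0.5, -0.2, -1.5]), 0.0234, 39.2)
top 369 214
side 254 198
```

```bash
sleep 25
```

```text
(no output)
```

View pics/c4.png

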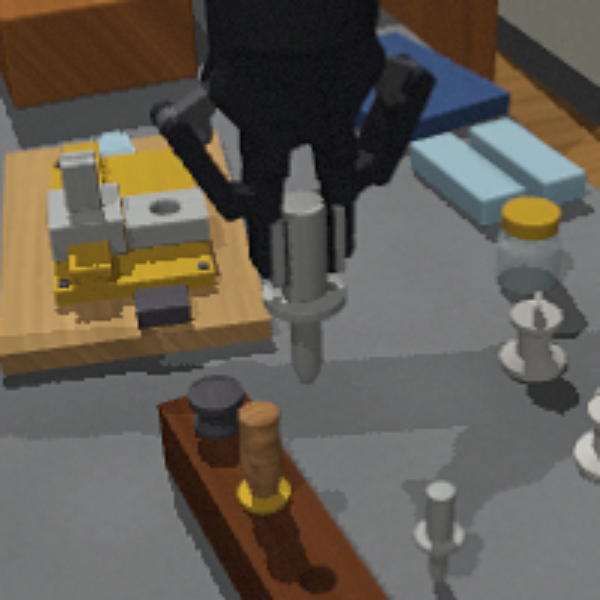

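The pin is held upright, with its shank tip at about full-picture (256,225) and the flange just below the pads. The rack socket is empty.

```bash
cat > g.py <<'E'
from h import *
f=lambda n:print(n,(lambda t:(round(t["time_s"],1),np.round(t["ee_pos"],4),np.round(t["contact_force"],1),round(t["width"],4),round(t["grip_force"],1)))(telemetry.get_state()))
t=np.array([.5214,.1128,0])
r.goto(t+[0,0,.25],down(YAW+np.pi).as_quat()); r.line_to(t+[0,0,.145],rate=.15); r.sleep(.4); f("above")
s=snap("side"); np.save("side3.npy",s,allow_pickle=True)
p=np.array(telemetry.get_state()["ee_pos"])
for n,P in (("tip",p+[0,0,.0153-.081]),("headtop",p+[0,0,.0153+.025]),("flange",p+[0,0,.0153-.031]),("hole",t+[0,0,.058])):
    print(n,((px(s,P)-[150,110])*6).round(),px(s,P).round(1))
cv2.imwrite("pics/c5.png",cv2.resize(s["image"][110:210,150:270],None,fx=6,fy=6,interpolation=cv2.INTER_CUBIC))
s=snap("top"); np.save("top3.npy",s,allow_pickle=True)
E
python3 g.py
```

```text
above (17.9, array([0.5216, 0.1128, 0.1453]), array([-0.6, -0.5, -1.9]), 0.0234, 39.2)
tip [344. 294.] [207.3 159. ]
headtop [320.  69.] [203.4 121.5]
flange [333. 191.] [205.5 141.8]
hole [348. 337.] [208.  166.1]
```

```bash
sleep 25
```

```text
(no output)
```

View pics/c5.png

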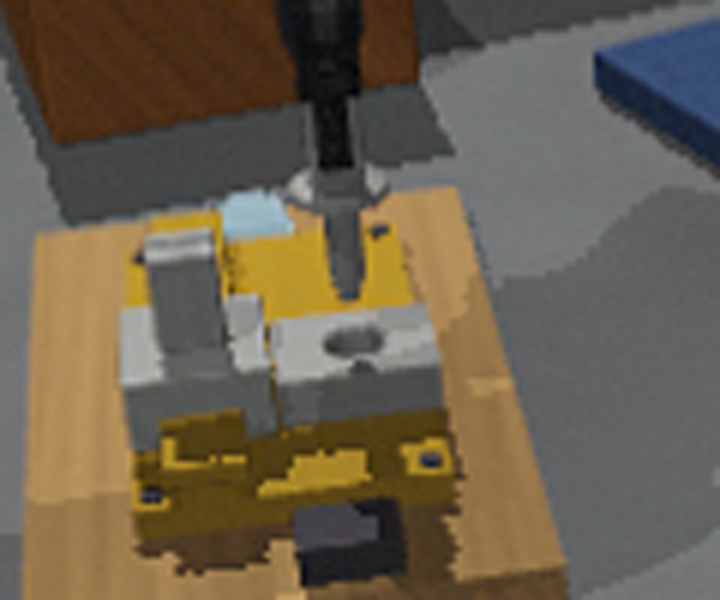

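The tip at (348,295) and the ear hole at (354,342) both sit near their predictions, with a relative error under 1 mm. I lower the pin with force checks.

```bash
cat > i.py <<'E'
from h import *
def f(n):
    t=telemetry.get_state(); print(n,round(t["time_s"],1),np.round(t["ee_pos"],4),np.round(t["contact_force"],1),round(t["width"],4)); return t
t=np.array([.5217,.1126,0]); ok=True
for z in (.125,.11,.1,.09,.082,.078,.0755):
    r.line_to(t+[0,0,z],rate=.06); F=f(z)["contact_force"]
    if F[2]>8 or np.hypot(F[0],F[1])>8: ok=False; print("contact"); break
if ok:
    command_gripper(.05); r.sleep(.3); f("released")
    r.line_to(t+[0,0,.2],rate=.15); r.goto([.47,-.15,.3],down(YAW+np.pi).as_quat()); r.sleep(.2); f("away")
    s=snap("side"); cv2.imwrite("pics/c6.png",cv2.resize(s["image"][110:210,150:270],None,fx=6,fy=6,interpolation=cv2.INTER_CUBIC))
    s=snap("top"); C=cloud(s); P=C[150:270,40:220].reshape(-1,3); P=P[(P[:,2]>.105)]; P=P[P[:,0]>.5]; print("head",P.mean(0).round(4),P[:,2].max(),len(P))
E
python3 i.py
```

```text
0.125 18.5 [0.5214 0.1127 0.1245] [ 0.5  0.3 -0.7] 0.023
0.11 18.9 [0.5214 0.1125 0.1096] [ 0.3 -0.4 -0.8] 0.0227
0.1 19.2 [0.5214 0.1125 0.0996] [-0.3  0.  -0.8] 0.0229
0.09 19.5 [0.5214 0.1125 0.0895] [-0.3  0.5 -1.5] 0.0235
0.082 19.8 [0.5214 0.1125 0.0815] [-0.4  0.9 -1.8] 0.0232
0.078 20.0 [0.5216 0.1125 0.0778] [ 0.3  0.8 -1.1] 0.0231
0.0755 20.3 [0.5216 0.1126 0.0754] [ 0.4  0.4 -1.1] 0.0229
released 21.0 [0.5217 0.1126 0.0755] [-0.3 -0.4  0. ] 0.0498
away 23.2 [ 0.4703 -0.1486  0.2998] [-0.1  0.5  0.8] 0.0498
head [0.5225 0.1112 0.1135] 0.11825616043882814 96
```

```bash
sleep 30
```

```text
(no output)
```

View pics/c6.png

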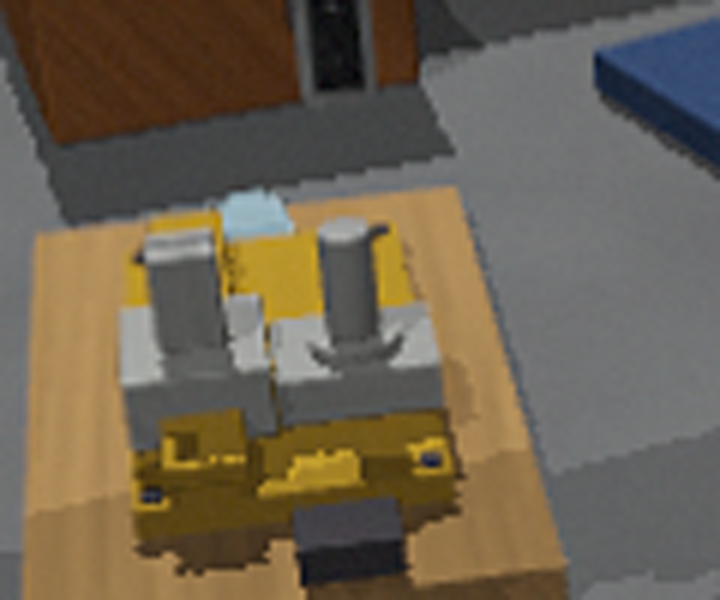

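The pin stands upright with its flange at (355,355), flat on the ear. The head top is at z ≈ 0.114, the fully seated height, and the gripper is clear.

```bash
python3 -c "
from h import *
print(workorder.close_job())"
```

```text
the job is handed in; nothing more can be done
None
```

I slid the sight block about 97 mm to line up the holes and dropped the steel locking pin through both; it stands upright and released with its flange on the block, and I handed the job in at about 23 s on the robot's clock.

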